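# Isolate the key-cutting machine and hold its carriage back at the loading gauge

### The arm

A 6-joint arm with a two-finger parallel gripper is mounted at the origin on the work surface. World frame = base frame: x ahead of the robot, y to its left, z up, the work surface at z = 0. Lengths are in mm, angles in degrees, forces in N, time in s.
With the tool pointing down it reaches from about 350 to 850 mm from the base axis. Payload 8.1 kg.
Tool frame: the origin (TCP) lies at the very end of the fingers, on their centre line; the grasp point (between the pads) lies 19 mm behind it (r.grip_point_offset is the distance from the TCP to the grasp point, in mm); z points along the fingers, y is the line along which they close (so a half turn about z gives the same grasp; the last joint's range is limited). The gripper opens to 85 mm and grips with 20 to 120 N. Pads are 22 mm wide; open, the fingers measure 114 mm over their backs; the gripper's body (76 mm by 85 mm) begins 54 mm behind the grasp point. The pads swing forward as they close: fully open they stand 13 mm farther back than shut.
Start: joints at [66.899, 7.471, 85.268, -0, 87.261, -4.893], TCP at [187.465, 569.967, 231.292] pointing down, gripper open.
Joint ranges: [-169.43, 169.43], [-51.17, 129.36], [1.28, 143.12], [-76.62, 256.62], [0, 156.53], [-152.29, 152.29]. Speed limits (degrees/s): [136.94, 136.94, 159.86, 180, 180, 180].

### API

Orientations are given as [roll, pitch, yaw] about the fixed x, y, z axes, in that order (R = Rz(yaw) Ry(pitch) Rx(roll)).
In Python, from bench import status, eyes, r gives the robot as it stands.
- The arm moves only by the shell command python3 -m handwheel 'ROWS' [FORCE]. ROWS is a JSON object whose one key "series" holds a list that holds one entry, the list of rows, each a list of 7 numbers: the shift along the tool's x, y, z in cm, then the turn, a rotation vector about the tool's x, y, z in rad, then the opening, from 0 (shut) to 1 (fully open). In form: {"series": [[[tx, ty, tz, rx, ry, rz, claw], ...]]}. A call has 1 to 12 rows; each row is the pose to reach, as a shift and turn from the pose commanded when the call began, along the tool's axes at that moment; what a row does not reach only later rows make up. A row lasts 1/8 s, in which the tool goes at most 62.5 mm and 10.7 degrees, less where a joint would pass 70% of its speed; a pose out of reach is approached as far as the arm can. A call with a gripper value outside its range is refused whole. The fingers move at their own pace and stop on an object; FORCE is the grip in N (left out, the last holds). Time passes only in rows, so rows that repeat a pose let the fingers close. It gives the time, the measured TCP pose, the force, the opening and the grip force at its end, in the units of the state.
- status.sense(): the state, without advancing time (a new reading comes with each control period).
- eyes.snapshot(name): name is "scene" or "side" or "wrist"; returns a dict with "img" (480x640x3 uint8, red, green, blue), "mtx" (3x3 intrinsics, pixels), "R" (3x3) and "t" (3): a world point X has camera coordinates R X + t. Camera axes: x right, y down, z forward; pixel columns grow to the right and rows downward; lengths in mm; the calibration is good to about 2 mm. The wrist camera is an equidistant fisheye: a pixel r from the principal point sees the ray r / f radians off the axis. A picture is of the moment at which its call begins. There is no depth.
- r.hand_in(): hands the job in; it is judged then, once.
The state is a dict: "time": time; "joint_pos": joint angles; "qd": joint speeds; "joint_efforts": joint torques, N m; "tool_pos": TCP position; "tcp_rot": TCP orientation; "ft_force": force on the tool from outside, world axes, zero at the start; "wrist_torque": the same for the moment, N m; "finger_gap": finger opening in mm; "grip_force": force on a finger pad.
Only numpy, scipy, OpenCV 4.12 (cv2) and the standard library are available. Lean on these libraries where they do the work, as an engineer would, in place of code of your own. Each camera call takes 0.05 s, during which the arm holds its last target. There are 200 camera calls.

### The job

I want to clamp a blank in the key-cutting machine: first switch it off at the rotary isolator on the bench, a full quarter turn anticlockwise into the off position, and only then draw the spring-loaded key carriage back by its upright handle until the pointer on the carriage stands level with the tip of the loading gauge. Finish while still holding the carriage there; never let it fly back, and leave the other things on the bench where they lie.

Things in the scene. Friction and masses are not known exactly. Their poses are not given: they have to be found in the camera images.
- machine: grey key-cutting machine, base 400 x 280 mm, fixed; motor, belt cover, cutter at the back, key carriage on guide bars at the front. Origin: centre of underside. +x to the back (cutter), so the carriage is pulled along -x; +y its belt-cover side. Its front faces the robot's right (world -y) within 17 deg. Front bar support 101 mm high, all else before x = +10 mm but the carriage under 112, top 188
- carriage (a joint): travel of the key carriage in m along the machine's -x: 0 = home near the cutter (start), stop at 0.078. A spring pulls it home: about 5 N at 0, rising 1.5 N per 10 mm (12 N at 45 mm), plus 1 N friction; let go, it flies back. The isolator does not lock it
- carriage_handle (a point): grip point of the carriage's upright black handle, on its axis 150 mm above the bench; a round post 113 to 178 mm high, 23 mm thick here, 27 mm near the top, on an arm with its top at 114 mm. At home at machine x = -135 mm, y = 0. The clamps' star knobs (tops 156 mm high) begin 69 mm behind its axis, one on either side. Axes parallel to the machine's
- carriage_pointer (a point): point of the dark steel pointer, an 8 mm wide blade on the bright carriage plate, on the side away from the belt cover (machine y = -102 mm), 108 mm above the bench, 50 mm behind the handle's axis. Axes parallel to the machine's
- gauge_tip (a point): point of the 8 mm wide steel blade of the loading gauge, a small block with brass thumbscrew clamped on a rail at the machine's side; tip at machine y = -108 mm, 6 mm across the gap from the pointer's path, 108 mm above the bench, 30 to 60 mm in front of the pointer's home place. Axes parallel to the machine's: pointer and tip are level when both have the same machine x
- isolator_box: grey plastic enclosure 90 x 90 x 60 mm of the machine's rotary isolator, screwed to the bench, lid upward; a black conduit leaves its +x side and goes down into the bench (reaches 82 mm from the centre). Origin: centre of its underside
- isolator (a joint): angle of the isolator's handle in rad: 0 = on (bar in line with the conduit, along the box's x axis; start), 1.571 = off (bar square to it). Seen from above it turns anticlockwise to off. Over-centre detents: about 0.17 N m holds it back until mid-way (0.785), beyond that it snaps on to the off stop by itself; stops at both ends
- isolator_grip (a point): grip point on the isolator handle's axis, 90 mm above the bench: a black bar 58 mm long and 12 mm wide, its top 98 mm high, on a disc whose top is 68 mm high. Its x axis runs along the bar and turns with it
- tray: wooden tray 120 x 85 x 30 mm with keys in it, fixed; origin at the centre of its underside; leave it alone
- padlock: loose brass padlock lying flat, 40 x 50 mm body with a steel shackle, 20 mm high; origin under the centre of its body; leave it alone
- key: loose steel bit key lying flat, 120 mm long, origin near its middle; leave it alone
- screwdriver: loose screwdriver lying flat, 170 mm long; leave it alone
Not all that is in view belongs to the job. What is meant by the isolator_box is not purple, and is the larger of those in its own colour.

How it is judged (in metres and radians):
On the way, in this order (a step that is already met when the one before it is completed fails the run):
1. the isolator is turned to off (value of joint isolator above 1.4 rad), for 0.2 s.
2. the carriage is drawn back until its pointer is level with the gauge tip (x of carriage_pointer in the frame of gauge_tip between -0.004 and 0.004 m), for 0.3 s.
At the end, for the whole second after the job is handed in: The isolator is off (beyond 1.4 rad) and the fingers hold the carriage still (under 10 mm/s, at least 5 N of contact) with its pointer within 4 mm of level with the gauge tip, measured along the slide (all of step 2 and value of joint isolator above 1.4 rad and velocity of joint carriage between -0.01 and 0.01 m/s and contact force between the fingers and carriage above 5 N); the arm keeps its last pose, push and grip.
It fails at once if the carriage is drawn more than 10 mm while the isolator is not yet off (value of joint carriage above 0.01 m and value of joint isolator below 1.3 rad).
It fails at once if the carriage flies back towards the cutter faster than 0.25 m/s (velocity of joint carriage below -0.25 m/s).
It fails at once if the padlock, the loose key or the screwdriver is moved by more than 25 mm (distance of any of padlock, key, screwdriver from where it was at the start of the episode above 0.025 m).
It also fails if it takes over 51 s, if anything falls off the work surface, if the arm or the gripper's body presses on something with over 40 N, if the wrist force passes 120 N, or if a joint passes its speed limit or range.

## Working session

There is one attempt and no reset: what is moved stays moved. The work goes in short steps, Python scripts to look and compute and a shell command to move; the robot and the scene stay as the last step left them, time stands still between calls to the robot, and variables do not carry over. Pictures are saved under pics/ and viewed, at most 10 in all, crops included, and the job is handed in when it is done.

```bash
ls; mkdir -p pics
python3 - <<'E'
from bench import status, eyes, r
import cv2,pickle
d={}
for n in ["scene","side","wrist"]:
    s=eyes.snapshot(n); d[n]=s
    cv2.imwrite(f"pics/{n}0.png",s["img"][:,:,::-1])
    print(n,s["mtx"].tolist(),s["R"].round(4).tolist(),s["t"].round(1).tolist())
pickle.dump(d,open("d0.pkl","wb"))
print(status.sense(), r.grip_point_offset)
E
```

```text
pics
scene [[512.0554042574147, 0.0, 315.4370483806682], [0.0, 512.0554042574147, 241.9260468452981], [0.0, 0.0, 1.0]] [[0.5568, 0.8306, -0.0009], [0.5231, -0.3515, -0.7764], [-0.6452, 0.4319, -0.6302]] [-194.4, -226.8, 1343.6]
side [[540.0692815845256, 0.0, 319.8374719440322], [0.0, 540.0692815845256, 244.13550887689985], [0.0, 0.0, 1.0]] [[0.7864, -0.6175, 0.0169], [-0.431, -0.5681, -0.701], [0.4424, 0.544, -0.7129]] [-475.6, 211.7, 891.4]
wrist [[371.64829954431775, 0.0, 320.5658799326696], [0.0, 371.64829954431775, 239.7954348166284], [0.0, 0.0, 1.0]] [[0.3123, 0.95, -0.0014], [0.9159, -0.3007, 0.2659], [0.2522, -0.0843, -0.964]] [-599.4, -34.2, 379.1]
{'time': 0.15, 'joint_pos': array([ 6.68992152e+01,  7.50569200e+00,  8.53155032e+01, -1.06484918e-03,
        8.72622984e+01, -4.89424887e+00]), 'qd': array([-0.05497027, -0.08381259, -0.17448624,  0.03328595, -0.06502978,
        0.06226481]), 'joint_efforts': array([ 5.88044750e-04, -5.70057714e+01, -5.01162922e+01, -2.37119566e-04,
        9.44289932e-03,  6.28006183e-05]), 'tool_pos': array([187.29325985, 569.56480059, 230.47462395]), 'tcp_rot': array([-1.79916720e+02, -6.06372707e-03,  1.61793511e+02]), 'ft_force': array([ 0.27737399, -0.21366275,  0.84815199]), 'wrist_torque': array([-0.03031947,  0.03068675, -0.01526565]), 'grip_force': 0.0, 'finger_gap': 85.56764568866723} 18.700000000000003
```

View pics/scene0.png

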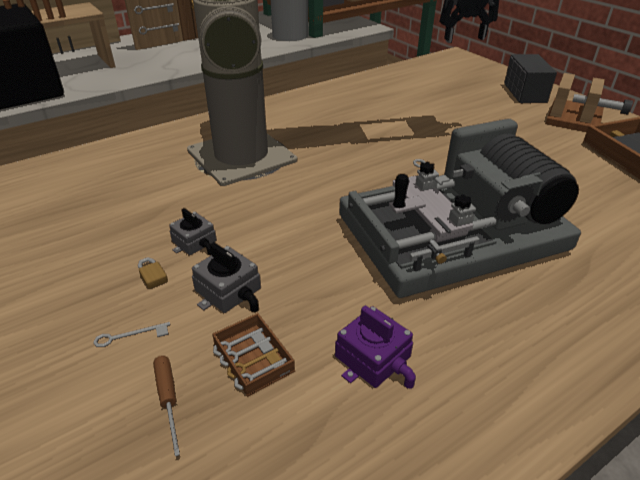

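View pics/side0.png

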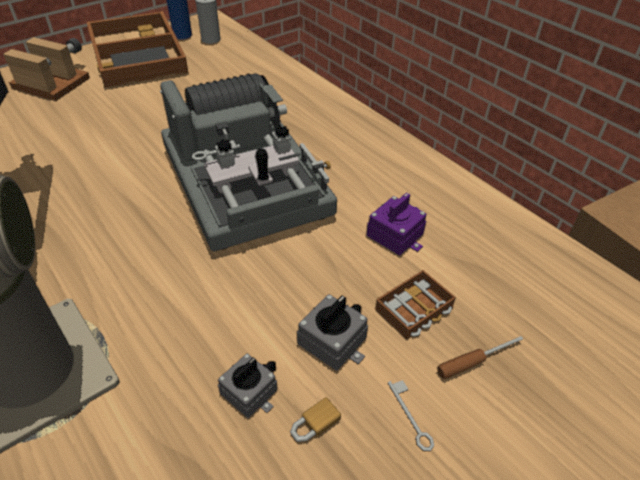

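The scene view shows three rotary boxes: a large grey one (226,278), a small grey one (191,232) and a purple one (374,345). In the side view they are at (333,330), (248,384) and (397,223). The large grey box fits, since it is not purple and is the larger of the two grey ones. The machine is at scene (460,210), with its handle at (401,190) and the gauge near (438,255). I'll confirm with enlarged crops.

Run:
```python
import cv2,pickle,numpy as np
d=pickle.load(open("d0.pkl","rb"))
def crop(n,x,y,w,h,k): return cv2.resize(d[n]["img"][y:y+h,x:x+w,::-1],None,fx=k,fy=k,interpolation=cv2.INTER_CUBIC)
cv2.imwrite("pics/iso.png",np.hstack([crop("scene",160,200,110,120,3.6),crop("side",215,285,110+45,120,3.6)][:1]+[crop("side",280,285,110,120,3.6)]))
cv2.imwrite("pics/mach.png",np.hstack([crop("scene",380,150,100,125,4),crop("side",235,120,100,125,4)]))
```

```text
(no output)
```

View pics/iso.png

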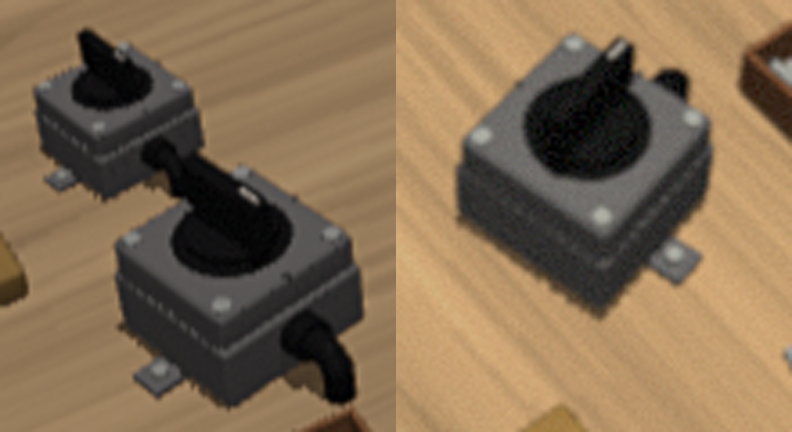

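View pics/mach.png

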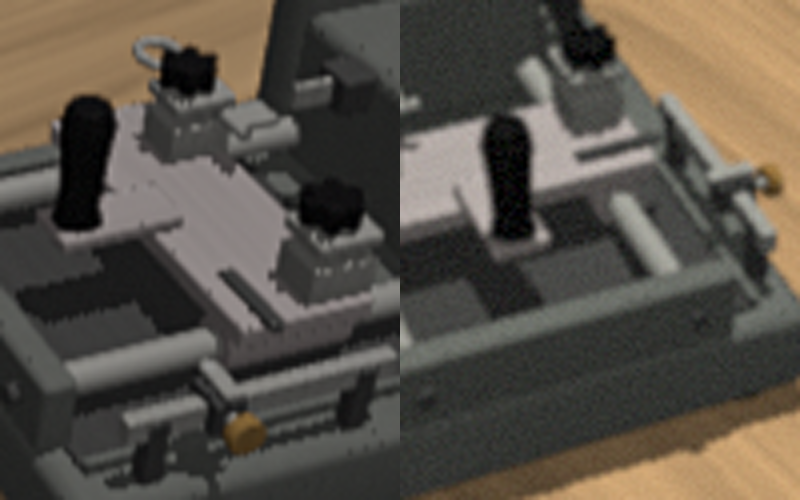

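The crop confirms the large grey box: its conduit and white bar mark are at the lower right in the scene view, and the small one is clearly smaller. The machine crop shows the handle, the pointer (a dark blade with its tip near scene (450,231) and side (299,156)) and the gauge tip near scene (431,241) and side (313,164).

```bash
cat > h.py <<'E'
import cv2,pickle,numpy as np
from scipy.optimize import least_squares
d=pickle.load(open("d0.pkl","rb"))
def P(n): return d[n]["mtx"]@np.c_[d[n]["R"],d[n]["t"]]
def proj(n,X):
    p=P(n)@np.append(X,1); return p[:2]/p[2]
def tri(a,b):
    f=lambda X: np.r_[proj("scene",X)-a,proj("side",X)-b]
    s=least_squares(f,[200,400,50],x_scale=100); return s.x,np.sqrt((s.fun**2).mean())
def onz(n,p,z):
    R,t,K=d[n]["R"],np.array(d[n]["t"]),d[n]["mtx"]
    c=-R.T@t; v=R.T@np.linalg.solve(K,[*p,1]); return c+v*(z-c[2])/v[2]
E
python3 - <<'E'
from h import *
np.set_printoptions(suppress=True,precision=1)
sc=np.array([[130,240],[332,233],[221,304],[242,174]])/3.6+[160,200]
si=(np.array([[574,44],[480,135],[692,118],[602,215]])-[396,0])/3.6+[280,285]
for z in (62,):
  A=[onz("scene",p,z) for p in sc];B=[onz("side",p,z) for p in si]
  print(np.array(A));print(np.array(B))
for a in range(4):
  b=min(range(4),key=lambda b:np.linalg.norm(A[a]-B[b])); print(a,b,*tri(sc[a],si[b]))
m=lambda p:np.array(p)/4+[380,150]
s=lambda p:(np.array(p)-[400,0])/4+[235,120]
for nm,a,b in [("top",(90,97),(508,115)),("bot",(78,226),(513,238)),("ptr",(280,326),(655,143)),("gauge",(205,362),(712,175))]:
  print(nm,*tri(m(a),s(b)), onz("scene",m(a),108),onz("side",s(b),108))
# disc centre
print("disc",*tri(np.array([231,238])/3.6+[160,200],(np.array([588,127])-[396,0])/3.6+[280,285]))
# machine fit
def mp(q,p):
  c,s_=np.cos(q[2]),np.sin(q[2]); return np.array([q[0]+c*p[0]-s_*p[1],q[1]+s_*p[0]+c*p[1],p[2]])
obs=[("scene",m((90,97)),(-135,0,178)),("side",s((508,115)),(-135,0,178)),("scene",m((280,326)),(-85,-102,108)),("side",s((655,143)),(-85,-102,108)),
("scene",(401,298),(-200,-140,0)),("side",(213,242),(-200,140,0)),("side",(335,215),(-200,-140,0))]
def f(q):
  r=[proj(n,mp(q,p))-o for n,o,p in obs]+[proj(n,mp(q,(q[3],-108,108)))-o for n,o in (("scene",m((205,362))),("side",s((712,175))))]
  return np.concatenate(r)
o=least_squares(f,[400,100,1.5,-120],x_scale=[100,100,1,50],loss="soft_l1")
print(o.x[:2],np.degrees(o.x[2]),o.x[3]);print(o.fun.reshape(-1,2))
E
```

```text
[[ 410.4 -296.8   62. ]
 [ 461.5 -211.3   62. ]
 [ 477.  -279.4   62. ]
 [ 395.1 -228.    62. ]]
[[ 457.6 -212.6   62. ]
 [ 389.6 -228.1   62. ]
 [ 473.7 -280.2   62. ]
 [ 406.4 -296.    62. ]]
0 3 [ 407.5 -295.4   59.7] 0.21561838502178618
1 0 [ 459.1 -210.6   59.4] 0.1598438778019642
2 2 [ 474.9 -278.8   59.8] 0.09820722021949867
3 1 [ 391.  -226.3   58.6] 0.08453974550610249
top [519.6  75.6 181.5] 0.019672591833235 [433.3 161.8 108. ] [573.6 164.1 108. ]
bot [518.4  78.5 107.2] 0.502830764767188 [518.3  79.5 108. ] [517.2  75.4 108. ]
ptr [625.8 104.1 104.6] 0.7550569965029008 [627.5 103.  108. ] [621.7  96.8 108. ]
gauge [628.3  56.2 108.8] 0.07640806976151872 [627.6  57.2 108. ] [628.9  56.7 108. ]
disc [ 433.5 -253.2   58.9] 0.05778029071916819
[548.4 212.5] 437.81650246279077 -134.68147815459744
[[ 2.   0.9]
 [-1.2  0.2]
 [ 3.1 -0.2]
 [ 0.1 -3.9]
 [-0.5  7.1]
 [-0.1 15.2]
 [ 2.3  2.2]
 [-0.4 -0.8]
 [-1.7  0.2]]
```

```bash
cat > go.py <<'E'
import sys,numpy as np
from scipy.spatial.transform import Rotation as Ro
from bench import status
s=status.sense(); x,y,z,yaw=map(float,sys.argv[1:5])
R0=Ro.from_euler("xyz",s["tcp_rot"],degrees=True)
print("pose",s["tool_pos"].round(1),s["tcp_rot"].round(1),"t",s["time"],"F",s["ft_force"].round(1),"gap",round(s["finger_gap"],1),"grip",s["grip_force"])
print("shift cm",(R0.inv().apply(np.array([x,y,z])-s["tool_pos"])/10).round(2),"rz",round(-np.radians((yaw-s["tcp_rot"][2]+180)%360-180),3))
E
python3 go.py 520 60 330 35
```

```text
pose [187.3 569.6 230.5] [-179.9   -0.   161.8] t 0.15 F [ 0.3 -0.2  0.8] gap 85.6 grip 0.0
shift cm [-47.52 -38.02  -9.9 ] rz 2.213
```

```bash
python3 -m handwheel '{"series":[[[-4,-3,-3,0,0,0.18,1],[-8,-6.5,-6,0,0,0.36,1],[-12.5,-10,-9,0,0,0.54,1],[-17,-13.5,-10,0,0,0.72,1],[-21.5,-17,-10,0,0,0.9,1],[-26,-20.5,-10,0,0,1.08,1],[-30,-24,-10,0,0,1.26,1],[-34.5,-27.5,-10,0,0,1.44,1],[-39,-31,-10,0,0,1.62,1],[-43,-34.5,-10,0,0,1.8,1],[-46,-37,-10,0,0,1.98,1],[-47.5,-38,-10,0,0,2.15,1]]]}'
python3 - <<'E'
from bench import eyes,status
import cv2,pickle
s=eyes.snapshot("wrist"); pickle.dump(s,open("w1.pkl","wb"))
cv2.imwrite("pics/w1.png",s["img"][:,:,::-1])
E
python3 go.py 433 -253 200 13.4
```

```text
time: 1.65
tool_pos: [520.5, 58.4, 330.7]
tcp_rot: [-180.0, 0.1, 38.1]
ft_force: [0.5, 0.3, -1.3]
finger_gap: 85.4
grip_force: 0.0
pose [521.2  57.5 330.5] [1.80e+02 1.00e-01 3.76e+01] t 1.7 F [-0.5 -1.3 -0.2] gap 85.8 grip 0.0
shift cm [-25.93  19.2   13.09] rz 0.423
```

View pics/w1.png

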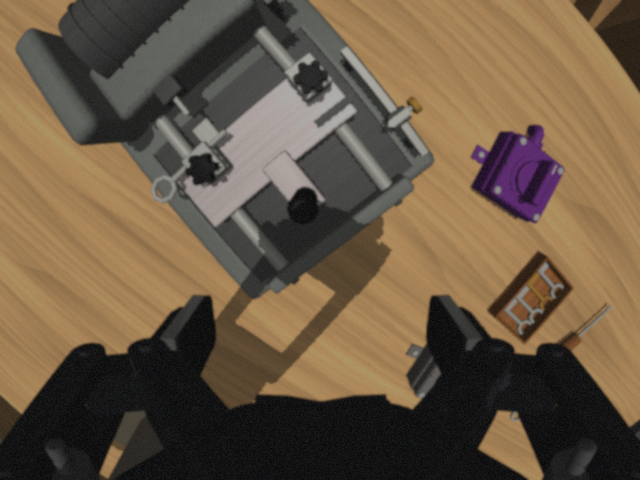

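The wrist view shows the handle top at (303,204), the pointer tip near (354,109), the gauge tip near (388,122) and its brass screw at (414,103). I'll locate these from the wrist picture together with the two fixed cameras.

```bash
cat >> h.py <<'E'
def wray(w,p):
    K=w["mtx"]; v=np.array([(p[0]-K[0,2])/K[0,0],(p[1]-K[1,2])/K[1,1]]); th=np.hypot(*v)
    return -w["R"].T@np.array(w["t"]), w["R"].T@np.r_[v/max(th,1e-9)*np.sin(th),np.cos(th)]
def wz(w,p,z):
    c,v=wray(w,p); return c+v*(z-c[2])/v[2]
E
python3 - <<'E'
from h import *
np.set_printoptions(suppress=True,precision=1)
w=pickle.load(open("w1.pkl","rb"))
for n,p,z in [("handle top",(303,204),176),("ptr",(354,109),108),("gauge",(388,122),108),("corner BR",(432,165),45),("corner FL",(262,295),30),("knob1",(310,76),156),("knob2",(204,169),156)]:
  print(n,wz(w,p,z))
a=wz(w,(310,76),156)-wz(w,(204,169),156); print("yaw",np.degrees(np.arctan2(*a[1::-1]))+90)
# arm edges of handle/ plate front edge direction
b=wz(w,(354,109),108)-wz(w,(218,226),108); print("yaw plate",np.degrees(np.arctan2(*b[1::-1]))+90)
im=w["img"][70:260,190:450,::-1]; cv2.imwrite("pics/w1c.png",cv2.resize(im,None,fx=3,fy=3,interpolation=cv2.INTER_CUBIC))
E
```

```text
handle top [523.   79.4 176. ]
ptr [616.8  93.7 108. ]
gauge [628.2  59.9 108. ]
corner BR [633.1 -19.8  45. ]
corner FL [369.3  38.6  30. ]
knob1 [610.6 141.3 156. ]
knob2 [491.1 166.9 156. ]
yaw 77.91682008760614
yaw plate 78.20903134499044
```

View pics/w1c.png

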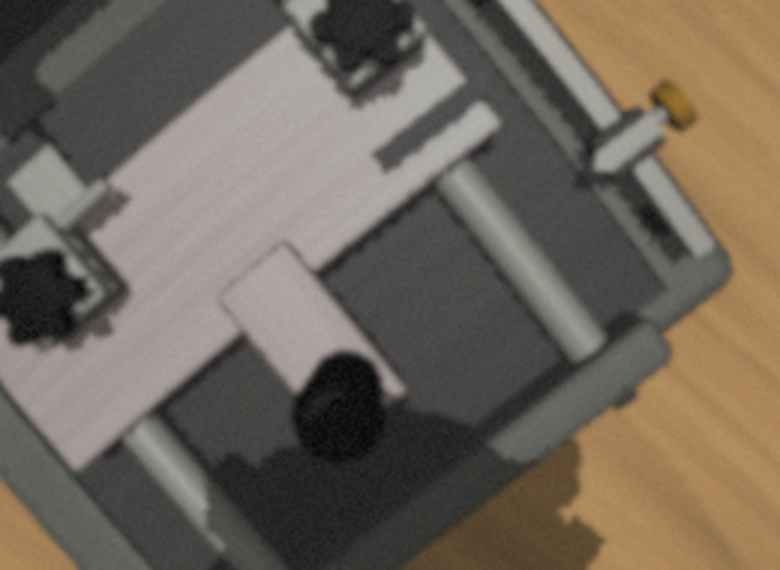

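The crop shows the pointer as a dark blade ending at crop (474,94), which is about (348,101.3) in the full picture. The gauge's bright blade ends at crop (598,167), about (389.3,125.7).

Run:
```python
from h import *
np.set_printoptions(suppress=True,precision=1)
w=pickle.load(open("w1.pkl","rb"))
H=wz(w,(190+340/3,70+398/3),176); 
for yaw in (77.5,78,78.5):
  u=np.array([np.cos(np.radians(yaw)),np.sin(np.radians(yaw)),0]); v=np.array([-u[1],u[0],0])
  p=wz(w,(348,101.3),108);g=wz(w,(389.3,125.7),108)
  print(yaw,"H",H,"p",p,"g",g,"p-H",(p-H)@u,(p-H)@v,"g-H",(g-H)@u,(g-H)@v,"draw",(p-g)@u)
```

```text
77.5 H [524.1  79.9 176. ] p [619.1 103.  108. ] g [626.2  56.6 108. ] p-H 43.170656411623696 -87.82129988038942 g-H -0.6013419000619287 -104.73041231372703 draw 43.77199831168562
78 H [524.1  79.9 176. ] p [619.1 103.  108. ] g [626.2  56.6 108. ] p-H 42.40263691439027 -88.19468618005361 g-H -1.5152526636200534 -104.72117686910049 draw 43.91788957801033
78.5 H [524.1  79.9 176. ] p [619.1 103.  108. ] g [626.2  56.6 108. ] p-H 41.63138829218732 -88.5613561129056 g-H -2.4290480348213315 -104.70396650141085 draw 44.060436327008645
```

```bash
python3 -m handwheel '{"series":[[[-4,3,0,0,0,0.1,1],[-9,6,0,0,0,0.2,0.7],[-13.5,9.5,0,0,0,0.3,0.7],[-18,13,0,0,0,0.42,0.7],[-22,16.5,2,0,0,0.42,0.7],[-25.9,19.2,7,0,0,0.42,0.7],[-25.9,19.2,13,0,0,0.42,0.7],[-25.9,19.2,15,0,0,0.42,0.7],[-25.9,19.2,15,0,0,0.42,0.7]]]}'
python3 - <<'E'
from bench import eyes
import cv2,pickle
s=eyes.snapshot("wrist"); pickle.dump(s,open("w2.pkl","wb"))
cv2.imwrite("pics/w2.png",s["img"][:,:,::-1])
E
python3 go.py 433 -253 75 13.4
```

```text
time: 2.82
tool_pos: [435.8, -249.7, 178.8]
tcp_rot: [-179.8, 0.2, 14.6]
ft_force: [-0.1, 0.6, 0.2]
finger_gap: 60.1
grip_force: 0.0
pose [ 437.  -250.5  181. ] [-1.799e+02  1.000e-01  1.460e+01] t 2.875 F [ 0.2 -0.4  0.3] gap 59.8 grip 0.0
shift cm [-0.44  0.16 10.6 ] rz 0.022
```

View pics/w2.png

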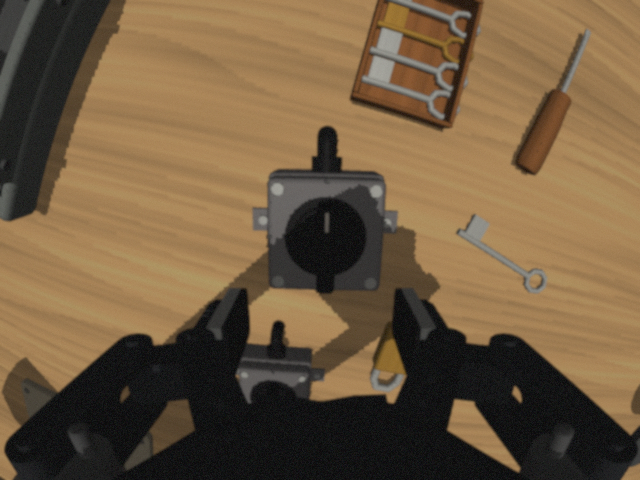

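The wrist view shows the large isolator with its disc centre at (326,236), lid screws at (277,188), (376,190), (370,284) and (280,283), the conduit upward at (327,135) and the bar running along the image vertical. The smaller box is nearer the robot at (275,375).

```bash
python3 - <<'E'
from h import *
np.set_printoptions(suppress=True,precision=1)
w=pickle.load(open("w2.pkl","rb"))
S=np.array([wz(w,p,60) for p in [(277,188),(376,190),(370,284),(280,283)]]); print(S,S.mean(0))
print("disc",wz(w,(326,236),68),"mark",wz(w,(327,222),98),"barlow",wz(w,(325,289),98))
for a,b in((0,1),(3,2)): q=S[a]-S[b]; print(np.degrees(np.arctan2(q[1],q[0]))-90)
for a,b in((0,3),(1,2)): q=S[a]-S[b]; print(np.degrees(np.arctan2(q[1],q[0])))
# small box
print("small",wz(w,(275,375),45))
E
python3 go.py 433 -253 100 13.4
```

```text
[[ 459.1 -210.5   60. ]
 [ 475.7 -279.2   60. ]
 [ 405.5 -295.7   60. ]
 [ 388.9 -228.9   60. ]] [ 432.3 -253.6   60. ]
disc [ 435.8 -252.7   68. ] mark [ 452.3 -248.7   98. ] barlow [ 408.7 -259.    98. ]
13.596754455474297
14.00811100302893
14.691026496315452
13.241525215163591
small [ 291.2 -243.4   45. ]
pose [ 437.  -250.5  181. ] [-1.799e+02  1.000e-01  1.460e+01] t 2.875 F [ 0.2 -0.4  0.3] gap 59.8 grip 0.0
shift cm [-0.45  0.15  8.1 ] rz 0.022
```

```bash
python3 -m handwheel '{"series":[[[-0.2,0.1,3,0,0,0.01,0.6],[-0.2,0.1,6,0,0,0.01,0.6],[-0.2,0.1,6,0,0,0.01,0.6],[-0.2,0.1,6,0,0,0.01,0.6],[-0.2,0.1,6,0,0,0.01,0.6],[-0.2,0.1,6,0,0,0.01,0.6]]]}'
python3 go.py 432.7 -253.2 75 13.6;python3 go.py 432.7 -253.2 75 13.6
```

```text
time: 3.62
tool_pos: [436.4, -253.0, 122.6]
tcp_rot: [179.9, -0.1, 14.0]
ft_force: [0.2, -0.3, 0.3]
finger_gap: 51.3
grip_force: 0.0
pose [ 436.4 -253.   122.6] [ 1.799e+02 -1.000e-01  1.400e+01] t 3.625 F [ 0.2 -0.3  0.3] gap 51.3 grip 0.0
shift cm [-0.37 -0.08  4.76] rz 0.007
pose [ 436.4 -253.   122.6] [ 1.799e+02 -1.000e-01  1.400e+01] t 3.625 F [ 0.2 -0.3  0.3] gap 51.3 grip 0.0
shift cm [-0.37 -0.08  4.76] rz 0.007
```

```bash
python3 -m handwheel '{"series":[[[-0.35,-0.1,2,0,0,0,0.6],[-0.35,-0.1,4.6,0,0,0,0.6],[-0.35,-0.1,4.6,0,0,0,0.6],[-0.35,-0.1,4.6,0,0,0,0.6],[-0.35,-0.1,4.6,0,0,0,0],[-0.35,-0.1,4.6,0,0,0,0],[-0.35,-0.1,4.6,0,0,0,0],[-0.35,-0.1,4.6,0,0,0,0],[-0.35,-0.1,4.6,0,0,0,0],[-0.35,-0.1,4.6,0,0,0,0]]]}' 40
python3 go.py 432.7 -253.2 75 103.6
```

```text
time: 4.88
tool_pos: [432.8, -253.5, 76.4]
tcp_rot: [179.9, -0.1, 14.0]
ft_force: [-0.3, -5.0, 5.4]
finger_gap: 10.9
grip_force: 43.0
pose [ 432.8 -253.5   76.4] [ 1.799e+02 -1.000e-01  1.400e+01] t 4.875 F [-0.3 -5.   5.4] gap 10.9 grip 42.96619355678558
shift cm [-0.   -0.03  0.14] rz -1.565
```

```bash
python3 -m handwheel '{"series":[[[0,0,0,0,0,-0.15,0],[0,0,0,0,0,-0.3,0],[0,0,0,0,0,-0.45,0],[0,0,0,0,0,-0.6,0],[0,0,0,0,0,-0.75,0],[0,0,0,0,0,-0.9,0],[0,0,0,0,0,-1.05,0],[0,0,0,0,0,-1.2,0],[0,0,0,0,0,-1.35,0],[0,0,0,0,0,-1.5,0],[0,0,0,0,0,-1.57,0],[0,0,0,0,0,-1.57,0]]]}'
python3 go.py 432.7 -253.2 75 103.6; python3 -c "
from bench import status;print(status.sense()['wrist_torque'])"
```

```text
time: 6.38
tool_pos: [433.3, -253.8, 76.4]
tcp_rot: [179.9, 0.2, 104.0]
ft_force: [2.6, -7.3, 2.2]
finger_gap: 10.8
grip_force: 42.6
pose [ 433.3 -253.8   76.4] [179.9   0.2 104. ] t 6.375 F [ 2.6 -7.3  2.2] gap 10.8 grip 42.60425269603729
shift cm [ 0.07 -0.04  0.14] rz 0.006
[-1.01444777 -0.45380447 -0.23528337]
```

```bash
python3 -m handwheel '{"series":[[[0,0,0,0,0,0,0.4],[0,0,0,0,0,0,0.4],[0,0,0,0,0,0,0.4],[0,0,-5,0,0,0,0.5],[0,0,-10,0,0,0,0.8],[0,0,-15,0,0,0,0.8],[0,0,-15.5,0,0,0,0.8]]]}'
python3 - <<'E'
from bench import eyes
import pickle
pickle.dump(eyes.snapshot("wrist"),open("w3.pkl","wb"))
E
python3 go.py 521 78 240 -12
```

```text
time: 7.25
tool_pos: [433.9, -253.6, 235.1]
tcp_rot: [179.7, 0.3, 103.9]
ft_force: [0.1, -0.1, 0.1]
finger_gap: 68.8
grip_force: 0.0
pose [ 433.2 -253.1  233.2] [179.8   0.2 103.9] t 7.3 F [-0.2  0.3  0.3] gap 68.5 grip 0.0
shift cm [30.02 16.5  -0.73] rz 2.023
```

```bash
python3 -m handwheel '{"series":[[[2.5,1.4,-0.7,0,0,0.17,0.8],[5,2.7,-0.7,0,0,0.34,0.8],[7.5,4,-0.7,0,0,0.51,0.8],[10,5.5,-0.7,0,0,0.68,0.8],[12.5,7,-0.7,0,0,0.85,0.8],[15,8.2,-0.7,0,0,1.02,0.8],[17.5,9.6,-0.7,0,0,1.19,0.8],[20,11,-0.7,0,0,1.36,0.8],[22.5,12.4,-0.7,0,0,1.53,0.8],[25,13.7,-0.7,0,0,1.7,0.8],[27.5,15,-0.7,0,0,1.87,0.8],[30,16.5,-0.7,0,0,2.02,0.8]]]}'
python3 -m handwheel '{"series":[[[0,0,0,0,0,0,0.8],[0,0,0,0,0,0,0.8],[0,0,0,0,0,0,0.8]]]}'
python3 - <<'E'
from bench import eyes
import cv2,pickle,numpy as np
s=eyes.snapshot("wrist"); pickle.dump(s,open("w4.pkl","wb"))
w3=pickle.load(open("w3.pkl","rb"))
a=cv2.resize(w3["img"],(320,240)); c=eyes.snapshot("scene")["img"][200:320,160:280]
top=cv2.resize(s["img"],None,fx=1,fy=1)[:,:]
m=np.zeros((600,800,3),np.uint8); m[:480,:640]=top; m[480:600,0:160]=cv2.resize(w3["img"],(160,120)); m[:160,640:800]=cv2.resize(c,(160,160)); m[160:320,640:800]=cv2.resize(w3["img"][140:340,220:420],(160,160))
cv2.imwrite("pics/m4.png",m[:,:,::-1])
E
python3 go.py 521 78 131 -12
```

```text
time: 8.8
tool_pos: [519.0, 79.4, 235.0]
tcp_rot: [180.0, 0.2, -12.1]
ft_force: [-0.4, 0.8, -0.2]
finger_gap: 68.3
grip_force: 0.0
time: 9.18
tool_pos: [519.6, 77.7, 236.7]
tcp_rot: [180.0, 0.1, -11.8]
ft_force: [0.1, 0.1, 0.9]
finger_gap: 68.7
grip_force: 0.0
pose [519.8  77.7 237.1] [180.    0.  -11.8] t 9.275 F [1.2 0.4 0.5] gap 68.3 grip 0.0
shift cm [ 0.11 -0.05 10.61] rz 0.003
```

View pics/m4.png

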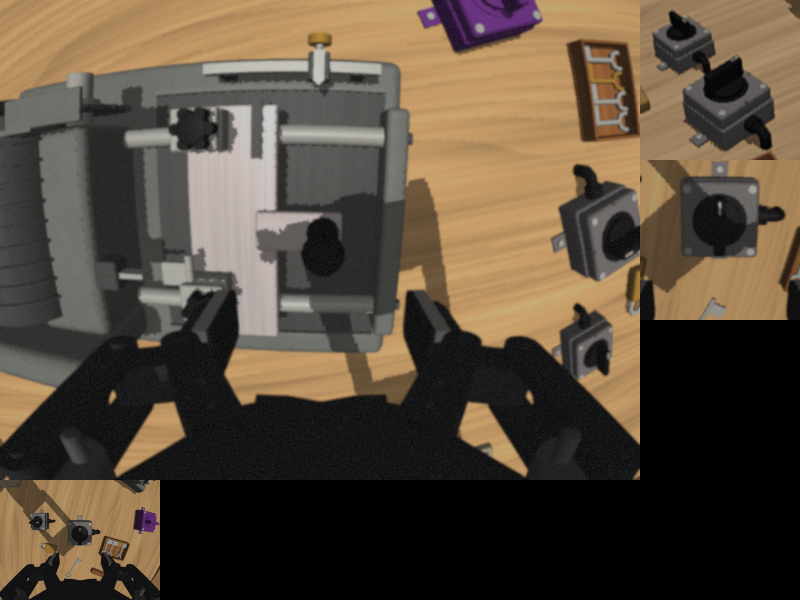

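The insets show the isolator bar now square to its conduit, so it is off. In the wrist view the handle top is at (323,255), the dark pointer blade at column 257 with its tip near row 106, and the gauge tip at (319,90). Next I'll measure these positions.

Run:
```python
from h import *
np.set_printoptions(suppress=True,precision=1)
w=pickle.load(open("w4.pkl","rb"))
g=cv2.cvtColor(w["img"],cv2.COLOR_RGB2GRAY)
print("rows 100..160 step10 cols 240-285");
for r in (100,104,108,115,130,150): print(r,g[r,240:286:2])
for r in (80,84,88,92,96): print(r,g[r,304:336:2])
yaw=78
u=np.array([np.cos(np.radians(yaw)),np.sin(np.radians(yaw)),0]); v=np.array([-u[1],u[0],0])
H=wz(w,(322.5,258),176)
for n,p,z in [("ptr",(257,107),108),("ptr base",(257,155),108),("gauge",(319,88),108)]:
  X=wz(w,p,z); print(n,X,(X-H)@u,(X-H)@v)
print("H",H)
```

```text
rows 100..160 step10 cols 240-285
100 [87 88 90 90 90 88 89 91 95 90 88 78 86 89 88 89 88 91 91 91 89 93 91]
104 [108 110 110 109 115 112  94  93  92  90  85  78 105 116 116 113 121 124
 109  91  90  90  89]
108 [197 201 203 196 196 179 107  93  91  89  92 130 189 201 204 204 201 197
 150  84  88  88  92]
115 [198 198 201 196 198 174 104  92  94  90  91 120 194 202 206 205 203 197
 150  73  47  44  47]
130 [197 199 198 199 199 168 100  91  90  89  87 108 174 197 202 203 201 191
 136  77  94 149 167]
150 [194 195 197 198 194 157  92  89  91  89  87 140 198 199 202 202 197 186
 127  59  46  46  40]
80 [ 83  69  48  37  81 168 195 196 195 175  99  39  46  60  66  68]
84 [119 120 119 112  99  77 102 142 103  63  61  61  61  67  73 105]
88 [117 117 118 118 113 105 103  96  68  67  66  68  88 112 120 122]
92 [85 89 90 92 92 86 85 89 73 58 47 62 79 90 90 91]
96 [93 93 91 95 87 91 90 87 89 84 78 87 90 90 92 90]
ptr [618.7 104.4 108. ] 47.61886032230943 -91.89398104945013
ptr base [584.  112.1 108. ] 47.93758011065396 -56.358645018831254
gauge [622.4  57.6 108. ] 2.648964441336865 -105.21662582016569
H [518.9  76.9 176. ]
```

```bash
python3 -m handwheel '{"series":[[[0,0,3,0,0,0,0.8],[0,0,6,0,0,0,0.8],[0,0,8.5,0,0,0,0.8],[0,0,10.4,0,0,0,0.8],[0,0,10.4,0,0,0,0.8],[0,0,10.4,0,0,0,0.8],[0,0,10.4,0,0,0,0.8]]]}'
python3 go.py 520 78 131 -12
```

```text
time: 10.15
tool_pos: [521.0, 78.5, 134.8]
tcp_rot: [-180.0, -0.1, -11.8]
ft_force: [-0.0, -0.1, 0.5]
finger_gap: 68.3
grip_force: 0.0
pose [521.   78.5 134.8] [-1.80e+02 -1.00e-01 -1.18e+01] t 10.15 F [-0.  -0.1  0.5] gap 68.3 grip 0.0
shift cm [-0.09  0.07  0.38] rz 0.003
```

```bash
python3 -m handwheel '{"series":[[[-0.1,0.05,0.3,0,0,0,0.5],[-0.1,0.05,0.3,0,0,0,0.3],[-0.1,0.05,0.3,0,0,0,0],[-0.1,0.05,0.3,0,0,0,0],[-0.1,0.05,0.3,0,0,0,0],[-0.1,0.05,0.3,0,0,0,0],[-0.1,0.05,0.3,0,0,0,0],[-0.1,0.05,0.3,0,0,0,0]]]}' 60
python3 go.py 520 78 131 -12
python3 - <<'E'
from bench import eyes
import pickle,cv2
s=eyes.snapshot("wrist");pickle.dump(s,open("w5.pkl","wb"));cv2.imwrite("pics/w5.png",s["img"][:,:,::-1])
E
```

```text
time: 11.15
tool_pos: [518.5, 76.6, 130.6]
tcp_rot: [179.8, 0.0, -11.8]
ft_force: [-4.2, -7.3, 5.4]
finger_gap: 24.4
grip_force: 58.4
pose [518.5  76.6 130.6] [179.8   0.  -11.8] t 11.15 F [-4.2 -7.3  5.4] gap 24.4 grip 58.39414091402432
shift cm [ 0.12 -0.16 -0.04] rz 0.003
```

View pics/w5.png

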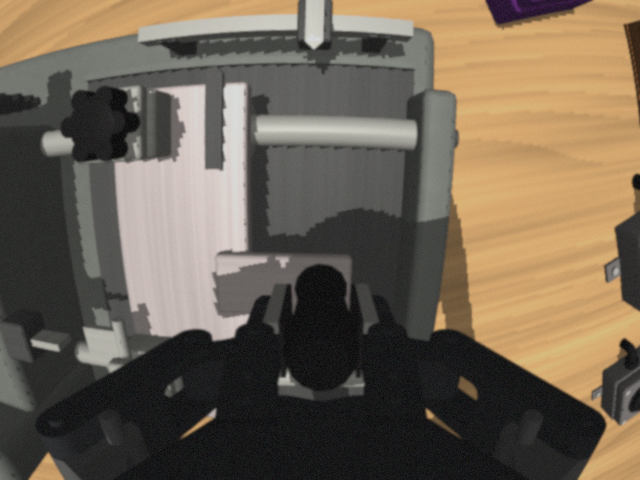

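Both fingers are closed on the handle at a 24 mm gap. The pointer blade is at column 214 with its tip near row 70, and the gauge's pointed tip is at (315,50).

```bash
python3 - <<'E'
from h import *
w=pickle.load(open("w5.pkl","rb")); u=np.array([np.cos(np.radians(78)),np.sin(np.radians(78)),0])
g=wz(w,(315,50),108)
for p in [(213.5,72),(214,90),(214,165)]: print((wz(w,p,108)-g)@u, wz(w,p,108),g)
E
python3 -m handwheel '{"series":[[[0,0.3,0,0,0,0,0],[0,0.7,0,0,0,0,0],[0,1.1,0,0,0,0,0],[0,1.5,0,0,0,0,0],[0,1.9,0,0,0,0,0],[0,2.3,0,0,0,0,0],[0,2.7,0,0,0,0,0],[0,3.1,0,0,0,0,0],[0,3.5,0,0,0,0,0],[0,3.9,0,0,0,0,0],[0,4.3,0,0,0,0,0],[0,4.3,0,0,0,0,0]]]}' 70
python3 -m handwheel '{"series":[[[0,0,0,0,0,0,0],[0,0,0,0,0,0,0],[0,0,0,0,0,0,0]]]}'
python3 - <<'E'
from h import *
from bench import eyes
w=eyes.snapshot("wrist");pickle.dump(w,open("w6.pkl","wb"))
cv2.imwrite("pics/w6.png",cv2.resize(w["img"][0:200,200:440,::-1],None,fx=3,fy=3,interpolation=cv2.INTER_CUBIC))
E
```

```text
45.77229616944243 [625.81651581 103.61158438 108.        ] [624.42726158  57.11200299 108.        ]
45.4704184830648 [617.44591425 105.08218886 108.        ] [624.42726158  57.11200299 108.        ]
46.049788980490135 [583.77790814 112.83085845 108.        ] [624.42726158  57.11200299 108.        ]
time: 12.7
tool_pos: [509.5, 38.3, 130.6]
tcp_rot: [-179.8, 0.1, -11.8]
ft_force: [-5.3, 11.5, 4.9]
finger_gap: 24.0
grip_force: 68.6
time: 13.08
tool_pos: [509.5, 38.4, 130.6]
tcp_rot: [-179.8, 0.1, -11.8]
ft_force: [-4.3, 11.5, 5.6]
finger_gap: 23.8
grip_force: 68.6
```

View pics/w6.png

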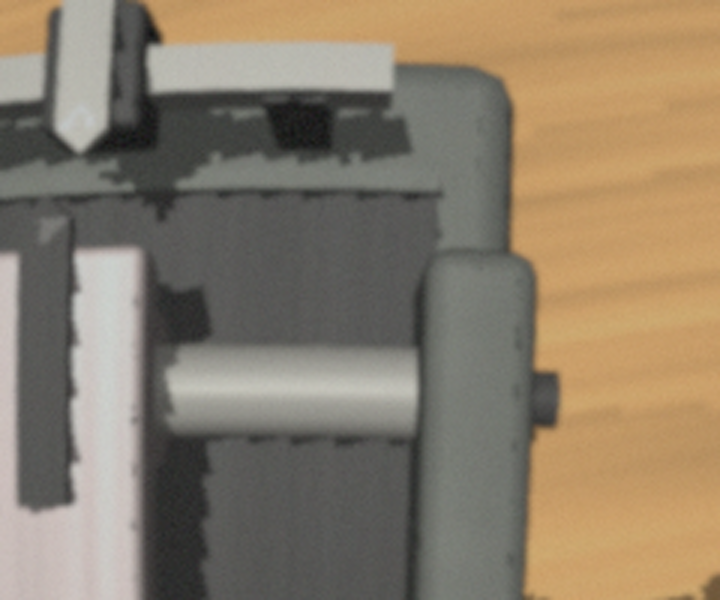

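The crop shows the gauge tip at crop (80,152), which is (226.7,50.7), and the pointer blade spanning crop columns 18–72 with its end near row 215. The blade still needs to move a little to the right.

Run:
```python
from h import *
w=pickle.load(open("w6.pkl","rb")); u=np.array([np.cos(np.radians(78)),np.sin(np.radians(78)),0])
g=wz(w,(200+80/3,152/3),108)
for p in [(45,480),(45.5,400),(46,300),(47,225)]: X=wz(w,(200+p[0]/3,p[1]/3),108); print((X-g)@u,X,g)
im=cv2.cvtColor(w["img"],cv2.COLOR_RGB2GRAY)
for r in (70,73,76,80,90,110,130): print(r,im[r,202:230])
```

```text
5.705505138229183 [576.86409779  73.92504773 108.        ] [625.08181076  57.84308693 108.        ]
5.315356407085383 [588.75483284  70.99872909 108.        ] [625.08181076  57.84308693 108.        ]
5.088819720825247 [603.72832187  67.58441809 108.        ] [625.08181076  57.84308693 108.        ]
4.995022405321369 [615.14903603  65.06097755 108.        ] [625.08181076  57.84308693 108.        ]
70 [83 82 82 84 87 86 89 86 87 87 88 87 87 86 85 87 85 81 78 78 78 77 87 87
 90 91 89 88]
73 [ 85  84  85  84  87  83  87  85  89  93  96 104 113 112 112 115 112 115
 114 108  91  71  64  80  87  85  87  87]
76 [ 84  86  83  88  85  88  87  89  87  86  92 105 116 116 118 116 113 104
  96  90  80  63  58  75  86  88  87  87]
80 [ 83  87  85  85  87  88  86  90  89  93  95 104 109 107  98  88  87  83
  85  86  75  64  66  78  85  90  90  89]
90 [195 196 192 171 126  93  88  86  89  90  89  90  90  87  86  86  86  86
  87  88  77  70  99 146 186 199 200 199]
110 [195 196 181 149 110  91  88  89  89  88  88  88  90  89  85  86  88  87
  89  85  70  69 101 144 179 199 199 199]
130 [194 190 171 139 107  89  90  88  85  90  88  88  87  86  88  89  87  89
  89  83  66  69  99 140 179 197 199 198]
```

```bash
python3 -m handwheel '{"series":[[[0,0.2,0,0,0,0,0],[0,0.4,0,0,0,0,0],[0,0.58,0,0,0,0,0],[0,0.58,0,0,0,0,0],[0,0.58,0,0,0,0,0],[0,0.58,0,0,0,0,0],[0,0.58,0,0,0,0,0]]]}'
python3 - <<'E'
from h import *
from bench import eyes
w=eyes.snapshot("wrist");pickle.dump(w,open("w7.pkl","wb")); im=cv2.cvtColor(w["img"],cv2.COLOR_RGB2GRAY)
for r in (42,44,46,48,50,52): print(r,im[r,200:236])
for r in (64,66,68,70,72,74,78,90,110,130): print(r,im[r,200:236])
E
```

```text
time: 14.0
tool_pos: [508.3, 33.1, 130.6]
tcp_rot: [-179.8, 0.1, -11.7]
ft_force: [-5.8, 12.1, 5.9]
finger_gap: 23.9
grip_force: 68.7
42 [101  88  76  68  71  87 123 160 174 181 182 181 184 183 186 185 183 181
 181 181 181 178 166 133  94  59  47  51  57  57  52  52  50  47  33  35]
44 [ 66  63  59  58  55  64 101 137 164 178 182 181 183 185 182 184 183 181
 181 179 172 153 123  90  58  42  26  32  38  30  30  33  28  31  24  28]
46 [ 63  65  63  62  56  51  54  72 108 141 165 178 182 186 181 182 183 177
 171 149 122  86  61  46  38  33  29  26  22  33  30  28  23  29  27  28]
48 [ 62  63  65  64  60  63  59  56  58  74 110 148 170 179 184 182 172 150
 119  85  61  48  36  29  25  27  33  29  30  27  20  23  28  32  25  30]
50 [ 65  63  63  62  65  61  62  64  61  60  66  82 113 143 160 152 126  90
  64  49  42  35  34  36  32  40  39  36  41  35  41  42  42  44  42  42]
52 [62 64 65 65 63 67 61 65 66 64 65 63 66 80 90 86 72 75 77 73 66 60 59 59
 62 64 65 64 69 66 63 62 61 59 61 64]
64 [118 120 122 120 117 117 113 113 111 109 110 109 112 112 109 106 104 103
 101  99 100  99 100  93  
[... 555 characters left out ...]
 105 100  91  88  84  85
  86  91  97  93  82  67  60  79  85  88  85  85  84  86  85  88  89  89]
78 [ 84  85  88  84  82  86  86  86  88  88  93  98 101 109 114 119 113 100
  93  85  87  85  80  65  60  74  85  89  85  86  83  87  82  83  85  86]
90 [193 193 193 196 191 172 129  94  88  88  86  87  86  88  87  88  85  88
  85  87  88  86  73  67  93 129 166 188 200 199 197 200 199 200 203 204]
110 [194 193 194 194 180 149 112  90  90  87  90  89  88  92  90  84  88  87
  86  89  88  81  69  65  87 113 144 178 194 199 197 197 199 201 204 203]
130 [195 193 193 189 175 144 110  89  89  85  87  90  86  90  84  89  87  86
  84  87  87  81  69 107 158 179 187 193 195 196 197 196 199 200 203 205]
```

```bash
python3 - <<'E'
from h import *
w=pickle.load(open("w7.pkl","rb"))
for yaw in (77.7,78.2):
  u=np.array([np.cos(np.radians(yaw)),np.sin(np.radians(yaw)),0]); v=np.array([-u[1],u[0],0])
  g=wz(w,(214.1,52),108)
  for p in [(214.2,66),(214,90),(213.8,110),(213.7,130)]: X=wz(w,p,108); print(yaw,p,((X-g)@u).round(2),((X-g)@v).round(1))
E
python3 go.py 508 33 130 -12
```

```text
77.7 (214.2, 66) -0.22 6.8
77.7 (214, 90) -0.3 18.1
77.7 (213.8, 110) -0.25 27.4
77.7 (213.7, 130) -0.14 36.6
78.2 (214.2, 66) -0.16 6.8
78.2 (214, 90) -0.15 18.1
78.2 (213.8, 110) -0.01 27.4
78.2 (213.7, 130) 0.18 36.6
pose [508.3  33.  130.6] [-1.798e+02  1.000e-01 -1.170e+01] t 14.05 F [-5.9 13.5  5.3] gap 23.9 grip 68.66493872366846
shift cm [-0.02  0.01  0.06] rz 0.005
```

The pointer and gauge tip are level to about 0.3 mm, with the two tips 6.8 mm apart across the gap. The carriage is held steady, so I'm handing in.

```bash
python3 -m handwheel '{"series":[[[0,0,0,0,0,0,0],[0,0,0,0,0,0,0],[0,0,0,0,0,0,0],[0,0,0,0,0,0,0]]]}' && python3 -c "
from bench import r;print(r.hand_in())"
```

```text
time: 14.55
tool_pos: [508.3, 33.1, 130.6]
tcp_rot: [-179.8, 0.1, -11.7]
ft_force: [-5.4, 13.0, 6.1]
finger_gap: 24.3
grip_force: 68.7
the job is handed in; nothing more can be done
None
```

I turned the isolator off first, then drew the carriage back until its pointer stood level with the gauge tip (about 0.3 mm by the wrist camera), and handed in at 14.6 s with the gripper still holding it; the hand-in returned no verdict.

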